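Sort the glue-up clamps by ratchet state

ROBOT

A 6-joint arm with a two-finger parallel gripper is mounted at the origin on the work surface. World frame = base frame: x ahead of the robot, y to its left, z up, the work surface at z = 0. Lengths are in m, angles in rad, forces in N, time in s.
With the tool pointing down it reaches from about 0.325 to 0.775 m from the base axis. Payload 5.5 kg.
Tool frame: the origin (TCP) lies between the finger pads; the fingertips stand 11 mm ahead of it and the grasp point (between the pads) lies 8 mm behind it; z points along the fingers, y is the direction in which the jaws open and shut (so a half turn about z gives the same grasp; the last joint's range is limited). The gripper opens to 88 mm and grips with 3 to 60 N. Pads are 20 mm wide; open, the fingers measure 115 mm over their backs; the gripper's body (75 mm by 178 mm) begins 61 mm behind the grasp point.
Start: joints at [-1.289, 0.091, 1.231, -0, 1.82, -0.057], TCP at [0.199, -0.566, 0.234] pointing down, gripper open.
Joint ranges: [-2.87, 2.87], [-0.86, 2.18], [0.17, 2.46], [-1.51, 4.65], [0.06, 2.69], [-2.65, 2.65]. Speed limits (rad/s): [2.57, 2.57, 3.01, 3.14, 3.14, 3.14].

INTERFACE

Orientations are given as [roll, pitch, yaw] about the fixed x, y, z axes, in that order (R = Rz(yaw) Ry(pitch) Rx(roll)).
In Python, from rig import env, read_camera, camera_model, ticket gives the robot as it stands.
- The arm moves only by the tool drive_tool, never from a script. Its argument "rows" is text: rows parted by semicolons, each of 5 numbers parted by spaces: the shift along the tool's x, y, z in mm, then the turn about the tool's z in degrees, then the gripper command: -1 is fully open, 1 is shut, values between are in proportion. A call has 1 to 5 rows; each row is the pose to reach, as a shift and turn from the pose commanded when the call began, along the tool's axes at that moment; what a row does not reach only later rows make up. A row lasts 1/12 s, in which the tool goes at most 41.7 mm and 7.16 degrees, less where a joint would pass 70% of its speed; a pose out of reach is approached as far as the arm can. A call with a gripper value outside its range is refused whole. The fingers move at their own pace and stop on an object; "grip_force" is the grip in N (left out, the last holds). Time passes only in rows, so rows that repeat a pose let the fingers close. It gives the time, the measured TCP pose, the force and the opening at its end, in the units of the state.
- env.observe(): the state, without advancing time (a new reading comes with each control period).
- read_camera(name): name is "scene" or "top" or "wrist"; returns (picture, depth): 400x640x3 uint8, blue, green, red; 400x640 float32, m along the optical axis (not along the pixel's ray), 0 where there is no reading.
- camera_model(name): a dict with "fx", "fy", "cx", "cy" (pixels), "xyz" and "orientation" of the camera in the world. Camera axes: x right, y down, z forward; pixel columns grow to the right and rows downward; lengths in m; the calibration is good to about 2 mm. A picture is of the moment at which its call begins: read the wrist's pose just before it. camera_model takes no time and is no camera call; for the wrist camera it gives the pose at the moment of the call.
- ticket.finish_job(): hands the job in, once; it reports no verdict.
The state is a dict: "t": time; "joint_pos": joint angles; "joint_vel": joint speeds; "tau": joint torques, N m; "eef_pos": TCP position; "eef_rot": TCP orientation; "force": force on the tool from outside, world axes, zero at the start; "ft_torque": the same for the moment, N m; "gripper_width": finger opening in m.
Only numpy, scipy, OpenCV 4.12 (cv2) and the standard library are available. Lean on these libraries where they do the work, as an engineer would, in place of code of your own. Each camera call takes 0.05 s, during which the arm holds its last target.

TASK

Two ratchet hand clamps lie on the turner's bench after a glue-up. Put the one that is ratcheted shut (jaws together, handles together) into the red tray and the one that stands open (jaws and handles spread) into the blue tray. Set each down flat on the tray's floor without dropping it, and leave its jaws as you found them.

Things in the scene. Friction and masses are not known exactly. Their poses are not given: they have to be found in the camera images.
- clamp_1: Ratcheted shut (jaw pads touching, handles side by side, 5 mm between them): hinged hand clamp lying flat, orange jaws, black handles, 0.1 to 0.23 kg; two crossing halves 14 mm thick on an upright aluminium pivot barrel, 28 mm diameter, 40 mm tall: grip this from above. Origin: barrel axis, underside; z up; +x to the jaw tips (50 mm), handles to -x (76 mm); all within 84 mm of the axis. 
- clamp_2: Standing open (jaw tips 22 to 32 mm apart, handle ends 50 to 70 mm apart): hinged hand clamp lying flat, orange jaws, black handles, 0.1 to 0.23 kg; two crossing halves 14 mm thick on an upright aluminium pivot barrel, 28 mm diameter, 40 mm tall: grip this from above. Origin: barrel axis, underside; z up; +x to the jaw tips (50 mm), handles to -x (76 mm); all within 84 mm of the axis. 
- jaw_1 (a joint): angle in rad by which clamp_1 is open: 0 is ratcheted shut; grows as it opens. The body's axes are those of one half (jaw at +y); the other is turned from it by this angle, clockwise from above, so the clamp's middle line is at the body's yaw minus half of it. Stiff (0.3 N m), stays where it is.
- jaw_2 (a joint): angle in rad by which clamp_2 is open: 0 would be ratcheted shut; it starts between 0.45 and 0.65. The body's axes are those of one half (jaw at +y); the other is turned from it by this angle, clockwise from above, so the clamp's middle line is at the body's yaw minus half of it. Stiff (0.3 N m), stays where it is.
- tray_red: Red plastic tray, fixed to the bench, open on top, square: 205 mm outside, 195 mm inside, walls 30 mm high, 5 mm thick. Origin: centre of its underside; inner floor 5 mm above; z up, x and y along the walls. A clamp of any yaw fits with its barrel near the middle. For the clamp that is shut.
- tray_blue: Blue plastic tray, fixed to the bench, open on top, square: 205 mm outside, 195 mm inside, walls 30 mm high, 5 mm thick. Origin: centre of its underside; inner floor 5 mm above; z up, x and y along the walls. A clamp of any yaw fits with its barrel near the middle. For the clamp that is open.
Things that resemble listed ones, but are neither listed nor needed, are in the scene too. What is shaped like the clamp_2 but pink or turquoise is not meant.

How it is judged:
At the end, for the whole second after the job is handed in: Shut clamp in the red tray, still under 0.12 rad; open clamp in the blue tray, still over 0.3 rad; each flat on the floor (underside under 12 mm above the tray's underside, tilt under 0.12 rad), barrel within 90 mm of the tray's middle along each wall, slower than 0.03 m/s (x of clamp_1 in the frame of tray_red between -0.09 and 0.09 m and y of clamp_1 in the frame of tray_red between -0.09 and 0.09 m and z of clamp_1 in the frame of tray_red between -0.005 and 0.012 m and angle between each of clamp_1, clamp_2's own z axis and vertical below 0.12 rad and linear speed of each of clamp_1, clamp_2 below 0.03 m/s and x of clamp_2 in the frame of tray_blue between -0.09 and 0.09 m and y of clamp_2 in the frame of tray_blue between -0.09 and 0.09 m and z of clamp_2 in the frame of tray_blue between -0.005 and 0.012 m and value of joint jaw_1 below 0.12 rad and value of joint jaw_2 above 0.3 rad); the robot touches nothing.
It fails at once if clamp_1 is dropped or tossed (moves faster than 0.8 m/s while the gripper does not touch it) (linear speed of clamp_1 above 0.8 m/s and contact force between clamp_1 and the fingers below 0.05 N).
It fails at once if clamp_2 is dropped or tossed (moves faster than 0.8 m/s while the gripper does not touch it) (linear speed of clamp_2 above 0.8 m/s and contact force between clamp_2 and the fingers below 0.05 N).
It also fails if it takes over 51 s, if anything falls off the work surface, if the arm or the gripper's body presses on something with over 40 N, if the wrist force passes 120 N, or if a joint passes its speed limit or range.

## Working session

There is one attempt and no reset: what is moved stays moved. The work goes in short steps, Python scripts to look and compute and a tool call to move; the robot and the scene stay as the last step left them, time stands still between calls to the robot, and variables do not carry over. Pictures are saved under pics/ and viewed, and the job is handed in when it is done.

Besides the shell and the picture viewer there is one more tool, called as name(argument=value, ...), one argument or row to a line, values as JSON. drive_tool: Moves the arm, as the interface text tells. Its arguments: {"type":"object","properties":{"rows":{"type":"string"},"grip_force":{"type":"number"}},"required":["rows"]}

```bash
mkdir -p pics; ls; python3 - <<'E'
from rig import env, read_camera, camera_model
import cv2, numpy as np
for n in ("top","scene"):
    p,d=read_camera(n); cv2.imwrite(f"pics/{n}0.png",p); np.save(f"pics/{n}0.npy",d); print(n,camera_model(n))
print(env.observe())
E
```

```text
pics
top {'fx': 369.9450442959143, 'fy': 369.9450442959143, 'cx': 323.3685898549161, 'cy': 196.7685857089828, 'xyz': array([ 0.34228476, -0.01791723,  0.9259412 ]), 'orientation': array([-2.99922718,  0.03767981, -1.56159859])}
scene {'fx': 406.3743409188729, 'fy': 406.3743409188729, 'cx': 316.36502507202533, 'cy': 200.88336620796034, 'xyz': array([ 0.77627659, -0.58282077,  0.54528011]), 'orientation': array([-2.20895234,  0.00611986,  0.50958776])}
{'t': 0.1, 'joint_pos': array([-1.28869692e+00,  9.17845035e-02,  1.23177169e+00,  9.53247593e-06,
        1.81975181e+00, -5.67149386e-02]), 'joint_vel': array([ 0.00050753, -0.00073252, -0.00156072, -0.00034077,  0.00030892,
       -0.0015783 ]), 'tau': array([ 4.30744563e-03, -4.47859704e+01, -4.07568920e+01,  7.02504418e-02,
        2.84906354e-02, -9.90687545e-05]), 'eef_pos': array([ 0.19934911, -0.56566735,  0.23261584]), 'eef_rot': array([-3.13988059e+00, -1.06461350e-04,  3.38816597e-01]), 'force': array([0.6873117 , 0.52781382, 0.42874557]), 'ft_torque': array([-0.04107149,  0.01302641,  0.02938574]), 'gripper_width': 0.0881671954356649}
```

View pics/top0.png

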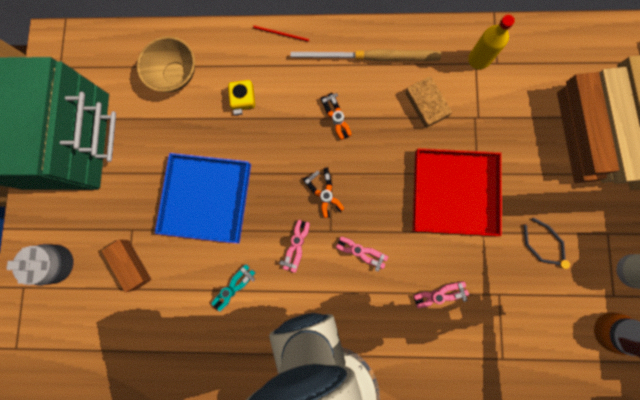

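View pics/scene0.png

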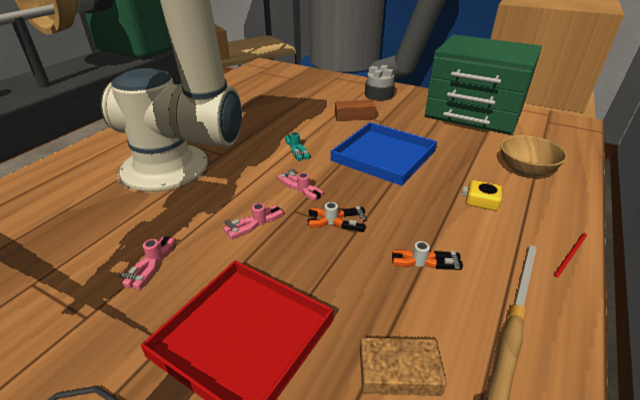

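```bash
cat > h.py <<'E'
import numpy as np, cv2
from rig import env, read_camera, camera_model
from scipy.spatial.transform import Rotation as R
def ray(m,u,v):
    r=R.from_euler('xyz',m["orientation"]).as_matrix()@np.array([(u-m["cx"])/m["fx"],(v-m["cy"])/m["fy"],1.]); return np.array(m["xyz"]),r
def at_z(m,u,v,z):
    o,r=ray(m,u,v); return o+r*(z-o[2])/r[2]
def at_d(m,u,v,d):
    o,r=ray(m,u,v); return o+r*d
def proj(m,p):
    q=R.from_euler('xyz',m["orientation"]).as_matrix().T@(np.array(p)-m["xyz"]); return q[0]/q[2]*m["fx"]+m["cx"],q[1]/q[2]*m["fy"]+m["cy"]
E
python3 - <<'E'
from h import *
p=cv2.imread("pics/top0.png");
a=cv2.resize(p[80:230,270:420],(600,600),interpolation=cv2.INTER_CUBIC)
cv2.imwrite("pics/c0.png",a)
m=camera_model("top"); d=np.load("pics/top0.npy")
for u,v in [(338,116),(326,196)]:
    print(at_z(m,u,v,.04), at_d(m,u,v,d[v,u]))
for n,c in dict(blue=[(170,153),(250,158),(240,243),(154,234)],red=[(415,149),(502,152),(501,237),(413,234)]).items():
    q=[at_z(m,*x,.03) for x in c]; print(n,np.mean(q,0),q)
E
```

```text
[ 0.67278193 -0.01801545  0.04      ] [ 0.67233218 -0.01801532  0.04120562]
[0.47095286 0.01029001 0.04      ] [0.47086151 0.01026998 0.04062896]
blue [0.47044105 0.31479395 0.03      ] [array([0.58091874, 0.40655265, 0.03      ]), array([0.56787927, 0.20185013, 0.03      ]), array([0.35642717, 0.21836687, 0.03      ]), array([0.37653904, 0.43240617, 0.03      ])]
red [ 0.48262261 -0.30767189  0.03      ] [array([ 0.59056496, -0.2084245 ,  0.03      ]), array([ 0.58274798, -0.41914763,  0.03      ]), array([ 0.37583714, -0.4047972 ,  0.03      ]), array([ 0.38134037, -0.19831824,  0.03      ])]
```

View pics/c0.png

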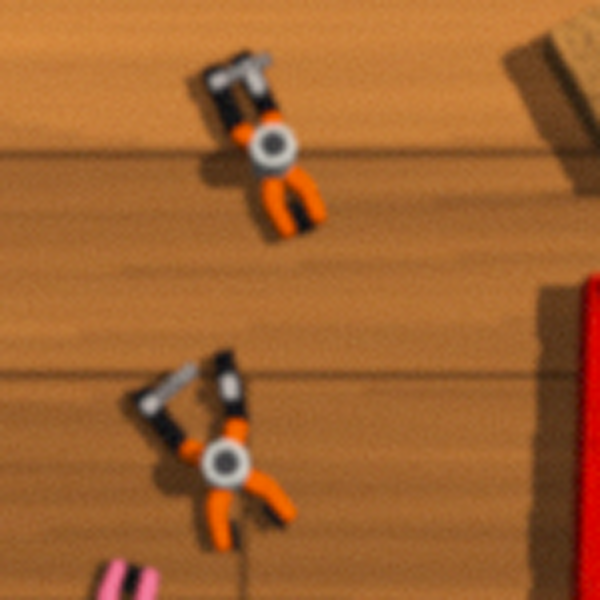

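The upper orange clamp at (338,116) has its handles and jaws together, so it is clamp_1. The lower one at (326.5,196) is spread, so it is clamp_2. The pink clamps at (295,247), (361,252) and (441,295) and the turquoise one at (233,288) are decoys. I'm moving over clamp_1 at about (0.672, -0.018).

drive_tool(
  rows="36 -20 0 0 -1;72 -41 0 0 -1;108 -62 0 0 -1;144 -83 0 0 -1;180 -103 0 0 -1",
  grip_force=40,
)

```text
t: 0.52
eef_pos: [0.3356, -0.4072, 0.2332]
eef_rot: [-3.141, 0.0, 0.338]
force: [0.2, -0.4, -1.4]
gripper_width: 0.0878
```

drive_tool(
  rows="36 -20 0 0 -1;72 -41 0 0 -1;108 -62 0 0 -1;144 -83 0 0 -1;180 -103 0 0 -1",
)

```text
t: 0.93
eef_pos: [0.4713, -0.25, 0.2333]
eef_rot: [-3.141, 0.0, 0.339]
force: [1.4, -0.2, 0.6]
gripper_width: 0.088
```

drive_tool(
  rows="36 -20 5 0 -1;72 -41 10 0 -1;108 -62 20 0 -1;144 -83 30 0 -1;180 -103 40 0 -1",
)

```text
t: 1.35
eef_pos: [0.6047, -0.0955, 0.1937]
eef_rot: [-3.141, 0.0, 0.339]
force: [1.0, -0.5, -0.1]
gripper_width: 0.0877
```

drive_tool(
  rows="36 -20 0 0 -1;70 -40 0 0 -1;88 -51 0 0 -1;88 -51 0 0 -1;88 -51 0 0 -1",
)

```text
t: 1.77
eef_pos: [0.6699, -0.0191, 0.193]
eef_rot: [-3.141, 0.002, 0.341]
force: [0.2, 0.1, 0.2]
gripper_width: 0.0879
```

```bash
python3 - <<'E'
from h import *
m=camera_model("wrist"); p,d=read_camera("wrist"); cv2.imwrite("pics/w1.png",p); np.save("pics/w1.npy",d)
print(m, proj(m,[.6725,-.018,.04]))
import pickle; pickle.dump(m,open("pics/w1.pkl","wb"))
E
```

```text
{'fx': 353.88757889210166, 'fy': 353.88757889210166, 'cx': 319.8785190634205, 'cy': 204.1416129450745, 'xyz': array([0.73365063, 0.0039498 , 0.34485702]), 'orientation': array([ 2.89167773e+00, -3.23116227e-04, -1.22994294e+00])} (np.float64(320.04484785255175), np.float64(190.00011305246466))
```

View pics/w1.png

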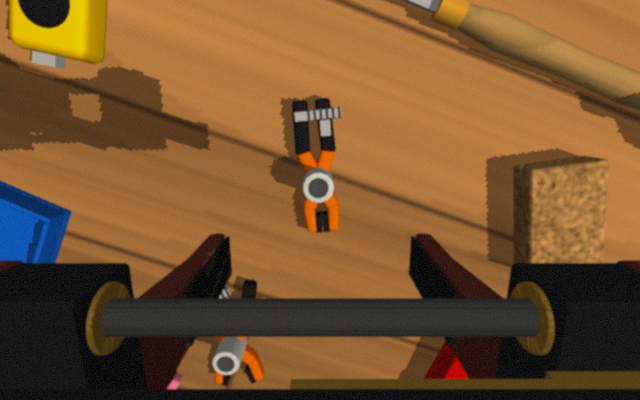

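The wrist view shows the clamp with parallel handles and jaws together, so it is the shut one. Its barrel top is at (318,187). The spread clamp is at the bottom left, near (228,360).

```bash
python3 - <<'E'
from h import *
import pickle; m=pickle.load(open("pics/w1.pkl","rb"))
q=at_z(m,318,187,.04); print(q, at_z(m,227,362,.04))
s=env.observe(); e=s["eef_pos"]; y=s["eef_rot"][2]; d=q-e
print("tool dx,dy mm",1e3*(d[0]*np.cos(y)+d[1]*np.sin(y)),1e3*(d[0]*np.sin(y)-d[1]*np.cos(y)),"down",1e3*(e[2]-.03))
E
```

```text
[ 0.67443659 -0.01540733  0.04      ] [0.47516451 0.01102525 0.04      ]
tool dx,dy mm 6.216658454004743 -2.956700783738247 down 163.6227914998695
```

drive_tool(
  rows="5 -2 30 0 -1;5 -2 65 0 -1;5 -2 100 0 -1;5 -2 130 0 -1;5 -2 145 0 -1",
)

```text
t: 2.23
eef_pos: [0.6708, -0.0184, 0.0444]
eef_rot: [-3.139, 0.006, 0.337]
force: [-0.9, 0.3, 0.0]
gripper_width: 0.0878
```

drive_tool(
  rows="0 0 9 0 -1;0 0 18 0 -1;0 0 18 0 -0.3;0 0 18 0 0;0 0 18 0 0.3",
)

```text
t: 2.65
eef_pos: [0.6749, -0.0169, 0.0336]
eef_rot: [3.14, -0.003, 0.338]
force: [0.6, 0.3, 0.1]
gripper_width: 0.0709
```

drive_tool(
  rows="0 0 0 0 1;0 0 0 0 1;0 0 0 0 1;0 0 0 0 1;0 0 0 0 1",
)

```text
t: 3.07
eef_pos: [0.674, -0.0165, 0.0316]
eef_rot: [3.142, -0.0, 0.339]
force: [0.6, -0.6, 0.0]
gripper_width: 0.0382
```

drive_tool(
  rows="0 0 0 0 1;0 0 0 0 1;0 0 0 0 1",
)

```text
t: 3.32
eef_pos: [0.6739, -0.0165, 0.0314]
eef_rot: [-3.141, 0.0, 0.339]
force: [-0.8, -0.3, 0.9]
gripper_width: 0.0273
```

drive_tool(
  rows="0 0 -5 0 1;0 0 -15 0 1;0 0 -30 0 1;0 0 -50 0 1;0 0 -70 0 1",
)

```text
t: 3.73
eef_pos: [0.6736, -0.0166, 0.1024]
eef_rot: [-3.141, 0.001, 0.339]
force: [0.3, -0.2, -1.6]
gripper_width: 0.0272
```

drive_tool(
  rows="-12 9 -4 0 1;-32 24 -10 0 1;-56 42 -15 0 1;-80 61 -15 0 1;-104 79 -15 0 1",
)

```text
t: 4.15
eef_pos: [0.6007, -0.1274, 0.1166]
eef_rot: [3.141, 0.0, 0.339]
force: [-0.4, -0.7, -1.6]
gripper_width: 0.0273
```

drive_tool(
  rows="-24 18 0 0 1;-48 36 0 0 1;-72 54 0 0 1;-96 72 0 0 1;-118 90 0 0 1",
)

```text
t: 4.57
eef_pos: [0.5186, -0.2515, 0.1162]
eef_rot: [3.141, 0.001, 0.338]
force: [0.6, -0.1, -1.3]
gripper_width: 0.0269
```

drive_tool(
  rows="-20 15 0 0 1;-36 27 0 0 1;-48 37 0 0 1;-55 42 0 0 1;-55 42 0 0 1",
)

```text
t: 4.98
eef_pos: [0.4811, -0.3093, 0.1162]
eef_rot: [3.141, 0.001, 0.336]
force: [0.6, 0.4, -1.8]
gripper_width: 0.0271
```

```bash
python3 - <<'E'
from h import *
m=camera_model("wrist"); p,d=read_camera("wrist"); cv2.imwrite("pics/w2.png",p); np.save("pics/w2.npy",d)
import pickle; pickle.dump(m,open("pics/w2.pkl","wb"))
p,d=read_camera("top"); cv2.imwrite("pics/t2.png",p)
print(env.observe())
E
```

```text
{'t': 5.0833, 'joint_pos': array([-6.27035749e-01,  2.52798462e-02,  1.50655313e+00,  4.82556038e-04,
        1.61002182e+00,  6.05567613e-01]), 'joint_vel': array([ 0.02189329,  0.00408091, -0.00485501,  0.00390497,  0.0019719 ,
        0.00196982]), 'tau': array([-9.12842564e-01, -4.24686277e+01, -4.12674379e+01, -3.95938335e-02,
       -3.67561367e-02, -4.08706698e-02]), 'eef_pos': array([ 0.48256996, -0.307474  ,  0.11626607]), 'eef_rot': array([-3.14110265e+00, -2.47224547e-04,  3.38211764e-01]), 'force': array([-0.25868901,  0.70000485, -2.3016692 ]), 'ft_torque': array([ 0.02747564,  0.04612591, -0.02582683]), 'gripper_width': 0.0274053714309418}
```

View pics/w2.png

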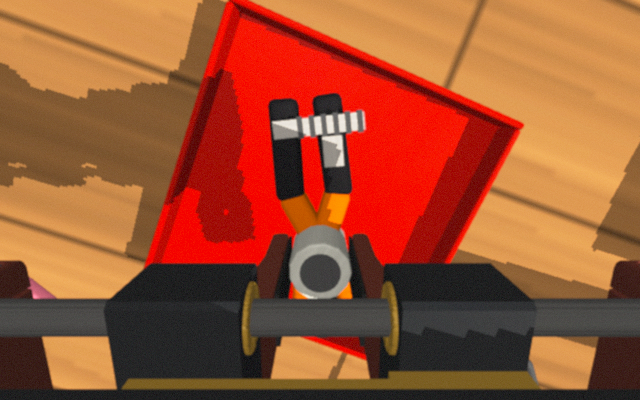

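The clamp is held flat and still shut. The red tray's far corners are at (233,2) and (522,125). I'll check the tray centre.

```bash
python3 - <<'E'
from h import *
import pickle; m=pickle.load(open("pics/w2.pkl","rb"))
a=at_z(m,233,2,.03);b=at_z(m,522,125,.03); print(a,b,np.linalg.norm(a-b))
u=(b-a)/np.linalg.norm(b-a); n=np.array([u[1],-u[0],0]); print("centre",(a+b)/2+n*.1025,(a+b)/2-n*.1025, np.degrees(np.arctan2(u[1],u[0])))
E
```

```text
[ 0.58973492 -0.21521451  0.03      ] [ 0.58219317 -0.41432984  0.03      ] 0.19925810137209868
centre [ 0.48353749 -0.31089264  0.03      ] [ 0.6883906  -0.31865171  0.03      ] -92.16911465276951
```

drive_tool(
  rows="0 2 10 0 1;0 2 27 0 1;0 2 44 0 1;0 2 58 0 1;0 2 67 0 1",
)

```text
t: 5.5
eef_pos: [0.4832, -0.308, 0.0465]
eef_rot: [-3.139, 0.002, 0.34]
force: [-0.7, 0.1, -1.7]
gripper_width: 0.0275
```

drive_tool(
  rows="0 0 5 0 1;0 0 9 0 1;0 0 11 0 1;0 0 12 0 1;0 0 12 0 1",
)

```text
t: 5.92
eef_pos: [0.4838, -0.3097, 0.038]
eef_rot: [3.141, -0.001, 0.339]
force: [0.4, 0.4, -1.1]
gripper_width: 0.0273
```

drive_tool(
  rows="0 0 1 0 1;0 0 1 0 1;0 0 1 0 1",
)

```text
t: 6.17
eef_pos: [0.4836, -0.3097, 0.0369]
eef_rot: [3.141, -0.0, 0.339]
force: [0.4, -0.5, -2.4]
gripper_width: 0.0274
```

drive_tool(
  rows="0 0 1 0 1;0 0 1 0 1;0 0 1 0 1",
)

```text
t: 6.42
eef_pos: [0.4837, -0.3098, 0.0364]
eef_rot: [3.141, -0.001, 0.339]
force: [-1.7, 0.7, 3.9]
gripper_width: 0.0274
```

The force has turned to +3.9 N, so the clamp is on the floor. Releasing.

drive_tool(
  rows="0 0 0 0 0;0 0 0 0 -0.5;0 0 0 0 -1;0 0 0 0 -1;0 0 0 0 -1",
)

```text
t: 6.83
eef_pos: [0.4834, -0.3095, 0.0351]
eef_rot: [-3.141, 0.0, 0.339]
force: [-0.7, -0.3, 0.2]
gripper_width: 0.0569
```

drive_tool(
  rows="0 0 -10 0 -1;0 0 -30 0 -1;0 0 -60 0 -1;0 0 -90 0 -1;0 0 -120 0 -1",
)

```text
t: 7.25
eef_pos: [0.4833, -0.3094, 0.1574]
eef_rot: [-3.142, -0.0, 0.339]
force: [-0.1, 0.2, 0.4]
gripper_width: 0.0871
```

```bash
python3 - <<'E'
from h import *
m=camera_model("wrist"); p,d=read_camera("wrist"); cv2.imwrite("pics/w3.png",p)
e=env.observe(); q=np.array([.473,.0107,.04])-e["eef_pos"]; y=e["eef_rot"][2]
print(e["eef_pos"],"tool mm",1e3*(q[0]*np.cos(y)+q[1]*np.sin(y)),1e3*(q[0]*np.sin(y)-q[1]*np.cos(y)))
E
```

```text
[ 0.4852416  -0.31080262  0.16527811] tool mm 95.3224518514592 -307.2904557439469
```

View pics/w3.png

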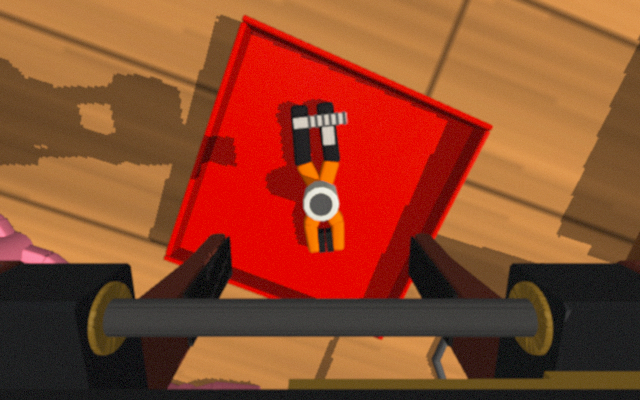

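Clamp_1 lies flat and shut in the middle of the red tray, barrel at (321,204). Next is clamp_2.

drive_tool(
  rows="10 -35 -10 0 -1;21 -70 -20 0 -1;32 -105 -25 0 -1;43 -140 -25 0 -1;54 -175 -25 0 -1",
)

```text
t: 7.72
eef_pos: [0.4761, -0.1251, 0.1818]
eef_rot: [3.14, -0.002, 0.338]
force: [0.4, 0.1, 0.5]
gripper_width: 0.0879
```

drive_tool(
  rows="11 -35 0 0 -1;22 -70 0 0 -1;33 -105 0 0 -1;42 -132 0 0 -1;42 -132 0 0 -1",
)

```text
t: 8.13
eef_pos: [0.4717, 0.0163, 0.1814]
eef_rot: [-3.14, -0.002, 0.344]
force: [-0.2, 0.2, 0.2]
gripper_width: 0.0877
```

drive_tool(
  rows="0 0 0 0 -1;0 0 0 0 -1",
)

```text
t: 8.3
eef_pos: [0.4721, 0.0115, 0.1809]
eef_rot: [3.141, -0.0, 0.339]
force: [0.1, -0.1, 1.0]
gripper_width: 0.0876
```

```bash
python3 - <<'E'
from h import *
m=camera_model("wrist"); p,d=read_camera("wrist"); cv2.imwrite("pics/w4.png",p)
import pickle; pickle.dump(m,open("pics/w4.pkl","wb"))
print(proj(m,[.473,.0107,.04]))
E
```

```text
(np.float64(321.2792117201719), np.float64(195.90946626682683))
```

View pics/w4.png

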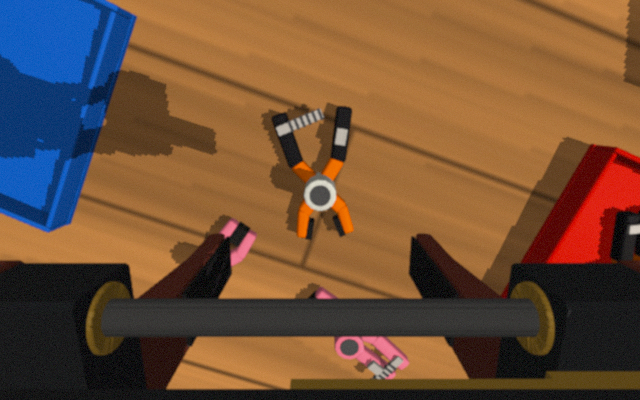

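The open orange clamp's barrel is at (320,195), which agrees with the prediction of (321,196). I'll narrow the fingers to about 62 mm to stay clear of the pink jaw at (238,240), then descend.

drive_tool(
  rows="1 0 25 0 -0.4;1 0 60 0 -0.4;1 0 95 0 -0.4;1 0 120 0 -0.4;1 0 134 0 -0.4",
)

```text
t: 8.77
eef_pos: [0.471, 0.0107, 0.0424]
eef_rot: [-3.14, 0.005, 0.336]
force: [0.1, 0.2, -1.1]
gripper_width: 0.0621
```

drive_tool(
  rows="0 0 8 0 -0.4;0 0 16 0 -0.4;0 0 16 0 -0.4;0 0 16 0 0;0 0 16 0 0.3",
)

```text
t: 9.18
eef_pos: [0.4738, 0.012, 0.0319]
eef_rot: [3.141, -0.002, 0.338]
force: [-0.8, -0.1, -0.1]
gripper_width: 0.0516
```

drive_tool(
  rows="0 0 0 0 1;0 0 0 0 1;0 0 0 0 1;0 0 0 0 1;0 0 0 0 1",
)

```text
t: 9.6
eef_pos: [0.4733, 0.0123, 0.031]
eef_rot: [3.141, -0.001, 0.339]
force: [-0.5, -0.3, 3.1]
gripper_width: 0.0272
```

drive_tool(
  rows="0 0 0 0 1;0 0 0 0 1;0 0 0 0 1",
)

```text
t: 9.85
eef_pos: [0.4732, 0.0122, 0.031]
eef_rot: [3.141, -0.001, 0.339]
force: [-0.5, -0.0, 4.5]
gripper_width: 0.0273
```

drive_tool(
  rows="0 0 -5 0 1;0 0 -15 0 1;0 0 -35 0 1;0 0 -60 0 1;0 0 -80 0 1",
)

```text
t: 10.27
eef_pos: [0.4727, 0.0123, 0.112]
eef_rot: [-3.141, 0.0, 0.339]
force: [0.0, -0.3, -1.2]
gripper_width: 0.0274
```

drive_tool(
  rows="4 -11 0 0 1;11 -31 0 0 1;19 -56 0 0 1;28 -82 0 0 1;37 -108 0 0 1",
)

```text
t: 10.68
eef_pos: [0.471, 0.1281, 0.1091]
eef_rot: [-3.141, 0.002, 0.338]
force: [0.9, 0.6, -1.4]
gripper_width: 0.0271
```

drive_tool(
  rows="9 -26 0 0 1;18 -52 0 0 1;27 -78 0 0 1;36 -104 0 0 1;44 -128 0 0 1",
)

```text
t: 11.1
eef_pos: [0.4696, 0.264, 0.1089]
eef_rot: [-3.141, 0.002, 0.339]
force: [0.1, 0.5, -1.2]
gripper_width: 0.0273
```

drive_tool(
  rows="7 -20 0 0 1;12 -36 0 0 1;16 -47 0 0 1;17 -50 0 0 1;17 -50 0 0 1",
)

```text
t: 11.52
eef_pos: [0.4697, 0.3151, 0.1095]
eef_rot: [3.141, 0.002, 0.34]
force: [-0.1, -0.7, -1.0]
gripper_width: 0.0269
```

```bash
python3 - <<'E'
from h import *
m=camera_model("wrist"); p,d=read_camera("wrist"); cv2.imwrite("pics/w5.png",p)
import pickle; pickle.dump(m,open("pics/w5.pkl","wb"))
E
```

```text
(no output)
```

View pics/w5.png

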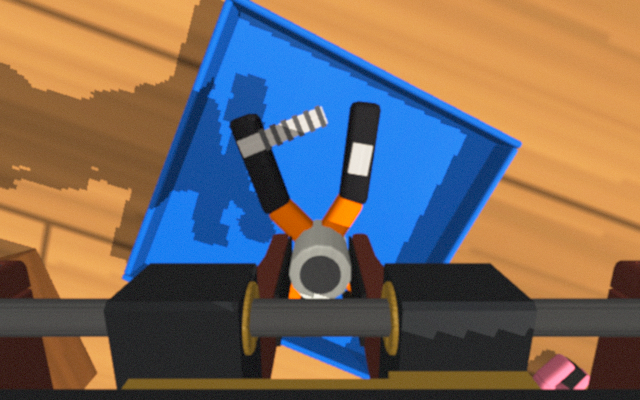

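The clamp is held flat and still open. The blue tray's far corners are at (229,1) and (520,144).

```bash
python3 - <<'E'
from h import *
import pickle; m=pickle.load(open("pics/w5.pkl","rb"))
a=at_z(m,229,1,.03);b=at_z(m,520,144,.03); print(np.linalg.norm(a-b))
u=(b-a)/np.linalg.norm(b-a); n=np.array([u[1],-u[0],0]); print("centre",(a+b)/2+n*.1025)
print(env.observe()["eef_pos"])
E
```

```text
0.20100051768379631
centre [0.46545183 0.31866865 0.03      ]
[0.46995703 0.31437586 0.10973578]
```

drive_tool(
  rows="-1 -3 10 0 1;-1 -3 27 0 1;-1 -3 44 0 1;-1 -3 56 0 1;-1 -3 63 0 1",
)

```text
t: 11.98
eef_pos: [0.4675, 0.3158, 0.0448]
eef_rot: [3.141, 0.003, 0.338]
force: [-0.1, -0.8, -1.9]
gripper_width: 0.0275
```

drive_tool(
  rows="0 0 4 0 1;0 0 7 0 1;0 0 9 0 1;0 0 9 0 1;0 0 9 0 1",
)

```text
t: 12.4
eef_pos: [0.4687, 0.3173, 0.0392]
eef_rot: [-3.141, -0.001, 0.339]
force: [-0.4, 0.1, -1.4]
gripper_width: 0.0273
```

drive_tool(
  rows="0 0 1 0 1;0 0 1 0 1;0 0 1 0 1",
)

```text
t: 12.65
eef_pos: [0.4685, 0.3172, 0.0378]
eef_rot: [-3.141, -0.0, 0.339]
force: [-0.2, 0.4, -1.4]
gripper_width: 0.0273
```

drive_tool(
  rows="0 0 1 0 1;0 0 1 0 1;0 0 1 0 1",
)

```text
t: 12.9
eef_pos: [0.4683, 0.317, 0.0364]
eef_rot: [3.142, 0.0, 0.339]
force: [0.3, -0.1, -0.8]
gripper_width: 0.027
```

drive_tool(
  rows="0 0 1 0 1;0 0 1 0 1;0 0 1 0 1",
)

```text
t: 13.15
eef_pos: [0.4685, 0.3171, 0.036]
eef_rot: [-3.141, -0.0, 0.339]
force: [-1.1, 0.3, 3.1]
gripper_width: 0.0275
```

The clamp has reached the floor. Releasing and backing off.

drive_tool(
  rows="0 0 0 0 0;0 0 0 0 -0.5;0 0 0 0 -1;0 0 0 0 -1;0 0 0 0 -1",
)

```text
t: 13.57
eef_pos: [0.4684, 0.317, 0.0353]
eef_rot: [3.142, 0.0, 0.339]
force: [-0.7, -0.7, -0.6]
gripper_width: 0.0568
```

drive_tool(
  rows="0 0 -10 0 -1;0 0 -30 0 -1;0 0 -60 0 -1;0 0 -90 0 -1;0 0 -120 0 -1",
)

```text
t: 13.98
eef_pos: [0.4682, 0.3169, 0.1574]
eef_rot: [3.142, -0.0, 0.339]
force: [0.5, 0.7, 1.1]
gripper_width: 0.0867
```

drive_tool(
  rows="0 0 0 0 -1;0 0 0 0 -1;0 0 0 0 -1",
)

```text
t: 14.23
eef_pos: [0.4683, 0.317, 0.1554]
eef_rot: [-3.142, 0.0, 0.339]
force: [0.4, -0.6, -0.9]
gripper_width: 0.0877
```

```bash
python3 - <<'E'
from h import *
p,d=read_camera("wrist"); q,_=read_camera("scene")
cv2.imwrite("pics/w6.png",np.hstack([cv2.resize(p,(400,250)),cv2.resize(q,(400,250))]))
t,dt=read_camera("top"); cv2.imwrite("pics/t6.png",t)
m=camera_model("top")
E
```

```text
(no output)
```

View pics/w6.png

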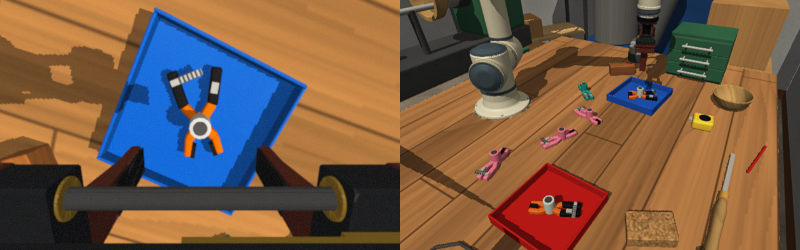

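View pics/t6.png

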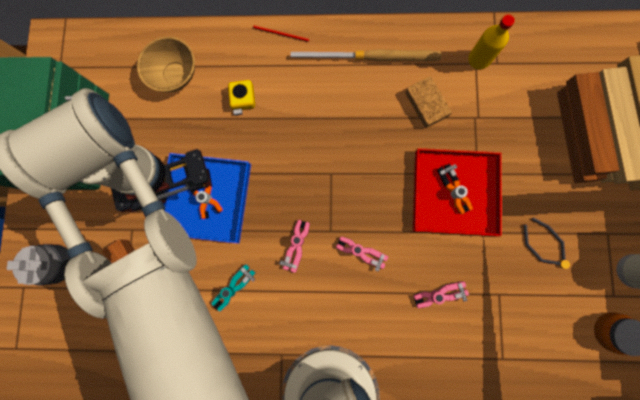

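Both clamps lie flat near the middle of their trays: the shut one in red, top view (459,192), and the open one in blue, wrist view (200,127) of the left half of the montage. The gripper is clear of both.

```bash
python3 -c "
from rig import ticket
print(ticket.finish_job())"
```

```text
the job is handed in; nothing more can be done
None
```

The shut clamp is in the red tray and the open clamp is in the blue tray. I gripped each by its barrel at 40 N and lowered it until the wrist force showed contact (+3.9 N for the shut clamp, +3.1 N for the open one). Only then did I release and lift clear. The job was handed in at about 14.4 s of the 51 s allowed.

- **Final pictures:** Both clamps look flat and within about 1 cm of their tray's centre. One is still shut and the other still clearly open. The gripper was about 12 cm above its release height and touching nothing.
- **Small disagreement:** The camera estimates of the tray centres differed by about 3 mm for red and 6 mm for blue, well inside the tolerance. I used roughly the average of the two for each tray.
- **Not measured:** I judged the jaw angles, tilt and final height from the pictures, not by measuring them.

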